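# Move the charged battery pack from the charger to the work lamp

### The arm

A 6-joint arm with a two-finger parallel gripper is mounted at the origin on the work surface. World frame = base frame: x ahead of the robot, y to its left, z up, the work surface at z = 0. Lengths are in m, angles in degrees, forces in N, time in s.
With the tool pointing down it reaches from about 0.4 to 0.825 m from the base axis. Payload 7 kg.
Tool frame: the origin (TCP) lies between the finger pads; the fingertips stand ctrl.nose_length ahead of it and the grasp point (between the pads) lies 2 mm behind it (ctrl.nose_length is the distance from the TCP to the fingertips, in m); z points along the fingers, y is the line along which they close (so a half turn about z gives the same grasp; the last joint's range is limited). The gripper opens to 88 mm and grips with 3 to 60 N. Pads are 19 mm wide; open, the fingers measure 130 mm over their backs; the gripper's body (78 mm by 193 mm) begins 47 mm behind the grasp point.
Start: joints at [80.105, 20.546, 0.682, 0, -70.136, -16.507], TCP at [0.3, 0.605, 0.244] pointing down, gripper open.
Joint ranges: [-176.03, 176.03], [-82.01, 121.73], [-58.28, 71.71], [-173.87, 95.51], [-174.79, -0.11], [-173.66, 173.66]. Speed limits (degrees/s): [136.94, 136.94, 172.46, 180, 180, 180].

### API

Orientations are given as [roll, pitch, yaw] about the fixed x, y, z axes, in that order (R = Rz(yaw) Ry(pitch) Rx(roll)).
In Python, from plant import ctrl gives the robot as it stands.
- The arm moves only by the tool apply_moves, never from a script. Its argument "commands" is a list of rows, each a list of 3 entries, a list of its own where there are three numbers: the shift along the world's x, y, z in cm, then the turn about the world's z in rad, then the closure, from 0 (fully open) to 1 (shut). In form: [[[x, y, z], turn, jaw], ...]. A call has 1 to 20 rows; each row is the pose to reach, as a shift and turn from the pose commanded when the call began; what a row does not reach only later rows make up. A row lasts 1/12 s, in which the tool goes at most 41.7 mm and 7.16 degrees, less where a joint would pass 70% of its speed; a pose out of reach is approached as far as the arm can. A call with a gripper value outside its range is refused whole. The fingers move at their own pace and stop on an object; the grip force is fixed at half the most. Time passes only in rows, so rows that repeat a pose let the fingers close. It gives the time, the measured TCP pose, the force, the opening and the grip force at its end, in the units of the state.
- ctrl.get_obs(): the state, without advancing time (a new reading comes with each control period).
- ctrl.snapshot(name): name is "scene" or "top" or "wrist"; returns a dict with "img" (420x560x3 uint8, red, green, blue), "fx", "fy", "cx", "cy" (pixels), "T" (4x4, takes a point from camera to world coordinates). Camera axes: x right, y up, looking along -z (the intrinsics and any distortion apply to the point x, -y, -z); pixel columns grow to the right and rows downward; lengths in m; the calibration is good to about 2 mm. A picture is of the moment at which its call begins. There is no depth.
- ctrl.close_job(): hands the job in; it is judged then, once.
Trained networks look in a picture, given as the dict that the camera call returned (one of the last four; its "shot" number tells which), for a name from the list of things; names that differ only in an ending like _2 or _b are one class to them, and where a whole thing is asked for, a point or a joint stands for the part that bears it (a point fixed in the world has none). Each returns a list of dicts, best first, with "score" (0 to 1); they miss things now and then, are a little off and sometimes report something else, mostly with a low value. They report only what shows in the picture. A call takes as long as a camera call. They do not tell look-alikes from the thing itself.
- ctrl.search_frame(picture, target): "at" ([column, row] in pixels, amid what is visible of it).
- ctrl.spot_point(picture, target): "at" ([column, row] in pixels: a listed point, or the origin of a listed thing).
The state is a dict: "clock": time; "joint_pos": joint angles; "qvel": joint speeds; "tau": joint torques, N m; "tool_pos": TCP position; "orientation": TCP orientation; "force": force on the tool from outside, world axes, zero at the start; "moment": the same for the moment, N m; "opening": finger opening in m; "gripper_force": force on a finger pad.
Only numpy, scipy, OpenCV 4.12 (cv2) and the standard library are available. Lean on these libraries where they do the work, as an engineer would, in place of code of your own. Each camera call takes 0.05 s, during which the arm holds its last target. There are 200 camera calls.

### The job

The battery pack in the charger is full: pinch its two red side tabs together to unlatch it and draw it straight up out of the charger, gently, without wrenching it. Plug it into the empty dock on top of the yellow work lamp, the same way round (gauge towards the lamp's LED side), feeling it into the bay and never forcing it, until it is fully home and its tabs have sprung out and latched; then let go. Leave the other things on the bench where they are.

Things in the scene. Friction and masses are not known exactly. Their poses are not given: they have to be found in the camera images.
- charger: Black bench charger with red side stripes, fixed to the bench, 119 mm (x) by 96 mm (y) by 56 mm high, with a sloped front with four small lamps towards +x. Origin on the bench under the centre of its bay; z up.
- charger_bay (a point): Centre of the mouth of the charger's bay, on its flat top, 56 mm above the bench; axes as the charger. The pack sits here, stem down in the bay (1 mm play all round), shoulder on the top, its hooks caught under the bay's lips. The charger bears 30 N in all from the pack: a hard or off-centre squeeze, or a pull while a hook is still caught, can pass that.
- pack: Black battery pack, about 0.3 kg. Origin at the centre of its shoulder (underside of the case); z up, x towards the face with the green gauge, y through the tabs. Case 50 (x) by 43 (y) by 54 mm high above the shoulder.
- pack_grip (a point): Where to pinch: the middle of the pack, half-way between the tabs, 26 mm above the shoulder; axes as the pack. Once both tabs are fully in, the pack can be carried by them.
- tab_left: Red tab on the pack's +y side; origin and axes as the pack. 24 mm wide, 8 to 46 mm above the shoulder. Outer faces of the two tabs: 55 mm apart when free, 46 mm when both are fully in. It slides straight in 4.5 mm, against 5 N at first and 10 N fully in, and springs back out. Its hook clears the bay's lip once it is 3 mm in, so press both tabs evenly.
- tab_right: The same tab on the pack's -y side, mirrored; origin and axes as the pack.
- pack_stem (a point): Middle of the foot of the grey stem, 34 mm below the shoulder; axes as the pack. Stem 28 mm (x) by 37.6 mm (y); its foot is chamfered 1.5 mm in over 5 mm. A key rib 8 mm wide stands 3 mm out of its +x face from 25 mm below the shoulder up, so it goes in one way round only.
- lamp: Yellow work lamp, fixed to the bench, 124 mm (x) by 120 mm (y), housing 34 mm high (56 mm along the front), white LED window sloping towards +x, steel bail folded low at the rear. Origin on the bench at its middle line; z up. On it sits a black battery dock, 60 mm (x) by 104 mm (y, with two low screw flanges) by 40 mm high.
- lamp_top (a point): Point level with the dock's flat top, 74 mm above the bench, on the lamp's middle line; axes as the lamp. The dock is screwed down through slots: its bay's centre is at x = 0 but up to 8 mm to either side along y, different each time and not measured; see it or feel for it. Bay as the charger's, 1 mm play round the stem, key notch at +x. It bears 35 N in all from the pack.
- lamp_seat (a point): 34 mm below lamp_top: the height of the stem's foot when home. Over the last 6 mm sprung contacts push the stem up, 5 N rising to 8 N, and lift a pack that is not latched: hold its shoulder down on the dock while the tabs are let out, or press on its top until it clicks. The hooks catch under lips 4 mm below the dock's top; a latched pack may stand 2 mm proud.
- tape: Yellow tape measure standing on edge, 66 by 34 by 62 mm; origin under its centre. A bystander.
- driver: Red-handled screwdriver lying on the bench. A bystander.
- glue: White glue bottle with an orange cap, 56 mm across, 130 mm high; origin under its centre. A bystander.
- bits: Blue divided tray, 100 by 75 by 35 mm; origin under its centre. A bystander.
Things that resemble listed ones, but are neither listed nor needed, are in the scene too. Leave any orange look-alike of the charger alone. What is shaped like the pack but pink or purple is not meant.

How it is judged (in metres and radians):
On the way:
1. the pack is drawn clear of the charger's bay (z of pack_grip in the frame of charger_bay above 0.066 m), for 0.1 s.
At the end, for the whole second after the job is handed in: the pack is latched in the lamp's dock: its shoulder within 3 mm of the dock's top, upright and within 4 mm in x and 12 mm in all of the lamp's middle (so in the bay, wherever it sits), at rest and let go (z of pack_grip in the frame of lamp_top between 0.023 and 0.029 m and x of pack_grip in the frame of lamp_top between -0.004 and 0.004 m and horizontal distance between pack_grip and lamp_top below 0.012 m and angle between pack's own z axis and vertical below 0.08 rad and linear speed of pack below 0.02 m/s); the robot touches nothing.
It fails at once if the pack is wrenched in the charger (over 30 N between them) (contact force between pack and charger above 30 N).
It fails at once if the pack is forced into the lamp's dock (over 35 N between them) (contact force between pack and lamp above 35 N).
It fails at once if the tape measure, screwdriver, glue bottle or tray is pushed more than 25 mm (distance of any of tape, driver, glue, bits from where it was at the start of the episode above 0.025 m).
It also fails if it takes over 72 s, if anything falls off the work surface, if the arm or the gripper's body presses on something with over 40 N, if the wrist force passes 120 N, or if a joint passes its speed limit or range.

## Working session

There is one attempt and no reset: what is moved stays moved. The work goes in short steps, Python scripts to look and compute and a tool call to move; the robot and the scene stay as the last step left them, time stands still between calls to the robot, and variables do not carry over. Pictures are saved under pics/ and viewed, at most 10 in all, crops included, and the job is handed in when it is done.

Besides the shell and the picture viewer there is one more tool, called as name(argument=value, ...) on one line, values as JSON. apply_moves: Moves the arm, as the interface text tells. Its arguments: {"type":"object","properties":{"commands":{"type":"array"}},"required":["commands"]}

```bash
mkdir -p pics; cat > h.py <<'E'
import numpy as np, cv2
from plant import ctrl
def snap(n,f=None):
    s=ctrl.snapshot(n)
    if f: cv2.imwrite('pics/'+f,s['img'][:,:,::-1])
    return s
def ray(s,px,z):
    T=np.array(s['T']);d=np.array([(px[0]-s['cx'])/s['fx'],-(px[1]-s['cy'])/s['fy'],-1.])
    d=T[:3,:3]@d;o=T[:3,3];return o+d*(z-o[2])/d[2]
def proj(s,p):
    T=np.array(s['T']);c=T[:3,:3].T@(np.array(p)-T[:3,3]);return [s['cx']+s['fx']*c[0]/-c[2], s['cy']-s['fy']*c[1]/-c[2]]
E
python3 - <<'E'
from h import *
o=ctrl.get_obs();print(o,ctrl.nose_length)
a=snap('scene','s.png');b=snap('top','t.png')
print({k:v for k,v in b.items() if k!='img'})
for n,s in(('scene',a),('top',b)):
  for t,z in(('charger_bay',.056),('pack_grip',.082),('lamp_top',.074),('tab_left',.056),('tab_right',.056),('lamp',0),('charger',0)):
    for r in ctrl.spot_point(s,t)[:3]: print(n,t,r['score'],np.round(r['at']),ray(s,r['at'],z).round(3))
E
```

```text
{'clock': 0.0, 'joint_pos': array([ 8.01054554e+01,  2.05916707e+01,  6.32709656e-01, -1.84937232e-02,
       -7.01360840e+01, -1.65078271e+01]), 'qvel': array([ 0.01045707, -0.06529359,  0.01881487, -0.075503  , -0.07685997,
       -0.06113409]), 'tau': array([ 1.85792938e-03, -5.82717919e+01,  2.93053794e+01,  6.99704424e+00,
        6.73410657e-03, -1.72020459e-04]), 'tool_pos': array([0.29996862, 0.60416229, 0.24261704]), 'orientation': array([ 1.79903932e+02, -1.03405251e-02, -2.64086614e+01]), 'force': array([ 0.57339942, -0.69245092, -0.03251873]), 'moment': array([-0.0403855 ,  0.02188038,  0.0449289 ]), 'gripper_force': 0.0, 'opening': 0.08769644409122067} 0.017
{'fx': 476.5221248112047, 'fy': 476.5221248112047, 'cx': 278.56779341230833, 'cy': 206.46215741109316, 'T': array([[-0.01209206,  0.98915815, -0.14635553,  0.41549389],
       [-0.99985512, -0.01371463, -0.01008248,  0.06706559],
       [-0.01198038,  0.14621241,  0.98918067,  1.23532384],
       [ 0.        ,  0.        ,  0.        ,  1.        ]]), 'shot': 2}
scene charger_bay 0.75 [322. 178.] [0.566 0.213 0.056]

[... 951 characters left out ...]
p pack_grip 0.9 [281. 223.] [0.546 0.074 0.082]
top pack_grip 0.76 [243. 275.] [0.422 0.166 0.082]
top pack_grip 0.61 [227. 215.] [0.568 0.205 0.082]
top lamp_top 0.96 [379. 243.] [ 0.493 -0.165  0.074]
top tab_left 0.47 [244. 274.] [0.425 0.167 0.056]
top tab_left 0.42 [282. 224.] [0.547 0.072 0.056]
top tab_left 0.38 [228. 215.] [0.57  0.205 0.056]
top tab_right 0.55 [229. 216.] [0.568 0.204 0.056]
top tab_right 0.54 [284. 220.] [0.554 0.067 0.056]
top tab_right 0.52 [241. 274.] [0.423 0.173 0.056]
top lamp 0.6 [376. 242.] [ 0.501 -0.171  0.   ]
top charger 0.76 [166. 205.] [0.606 0.376 0.   ]
top charger 0.57 [180. 278.] [0.416 0.334 0.   ]
top charger 0.56 [231. 217.] [0.573 0.205 0.   ]
```

```bash
python3 - <<'E'
import cv2
a=cv2.imread('pics/t.png');cv2.imwrite('pics/t2.png',cv2.resize(a[130:330,130:430],None,fx=2.6,fy=2.6,interpolation=3))
E
```

```text
(no output)
```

View pics/s.png

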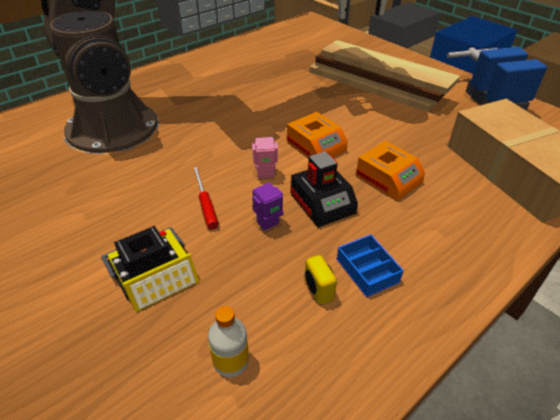

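View pics/t2.png

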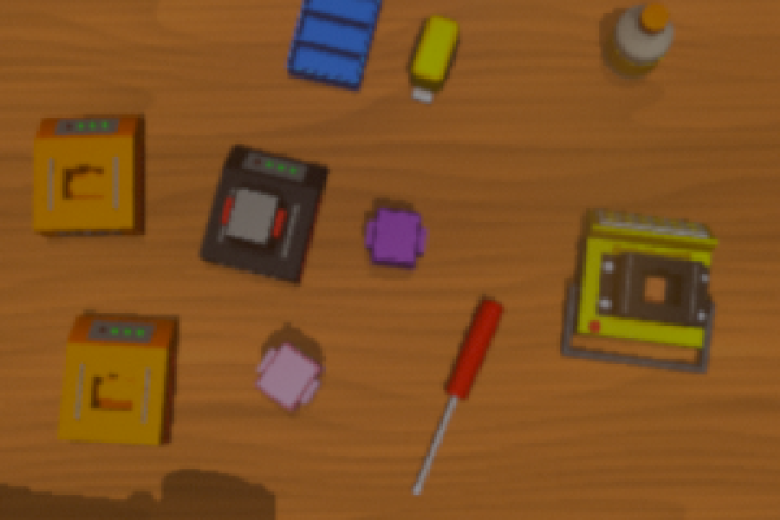

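The scene shows the black charger with the black pack at scene (322,185) / crop (255,215), and the lamp with its empty dock at crop (650,285). The purple and pink packs and the orange chargers are decoys. I'll go above the charger for a close look.

apply_moves(commands=[[[3,-4,0],0.05,0],[[5,-7,0],0.1,0],[[7,-11,0],0.15,0],[[9,-14,0],0.2,0],[[12,-17,0],0.25,0],[[14,-21,0],0.25,0],[[16,-24,0],0.25,0],[[18,-27,0],0.25,0],[[20,-30,0],0.25,0],[[22,-33,0],0.25,0],[[24,-36,0],0.25,0],[[25,-38,0],0.25,0],[[26,-39,0],0.25,0],[[27,-40,0],0.25,0],[[27,-40,0],0.25,0],[[27,-40,0],0.25,0],[[27,-40,0],0.25,0]])

```text
clock: 2.22
tool_pos: [0.57, 0.2053, 0.2434]
orientation: [180.0, 0.0, -12.1]
force: [-0.2, -0.1, -0.0]
opening: 0.0878
gripper_force: 0.0
```

```bash
python3 - <<'E'
from h import *
o=ctrl.get_obs();print(o['tool_pos'],o['orientation'],o['force'],o['clock'])
b=snap('wrist','w1.png');print(np.array(b['T']).round(3),b['fx'])
for t,z in(('charger_bay',.056),('pack_grip',.082),('tab_left',.056),('tab_right',.056),('charger',0)):
    for r in ctrl.spot_point(b,t)[:3]: print(t,r['score'],np.round(r['at']),ray(b,r['at'],z).round(4))
E
```

```text
[0.56997531 0.20526192 0.24341016] [ 1.79998167e+02  1.21156805e-02 -1.20524748e+01] [-0.18317065 -0.09563713 -0.00630717] 2.2167
[[-0.209  0.94   0.269  0.642]
 [-0.978 -0.201 -0.057  0.19 ]
 [ 0.    -0.275  0.961  0.384]
 [ 0.     0.     0.     1.   ]] 312.1654687362606
charger_bay 0.75 [119. 194.] [0.6048 0.374  0.056 ]
charger_bay 0.69 [199. 345.] [0.4005 0.3428 0.056 ]
pack_grip 0.95 [330. 307.] [0.4371 0.1764 0.082 ]
pack_grip 0.85 [279. 202.] [0.5665 0.2062 0.082 ]
pack_grip 0.73 [404. 186.] [0.5567 0.0819 0.082 ]
tab_left 0.64 [397. 182.] [0.5554 0.0799 0.056 ]
tab_left 0.56 [324. 298.] [0.433  0.1796 0.056 ]
tab_left 0.45 [280. 203.] [0.5586 0.2063 0.056 ]
charger 0.92 [205. 313.] [0.4097 0.3461 0.    ]
charger 0.86 [279. 182.] [0.5707 0.2053 0.    ]
charger 0.55 [140. 180.] [0.6094 0.3734 0.    ]
```

View pics/w1.png

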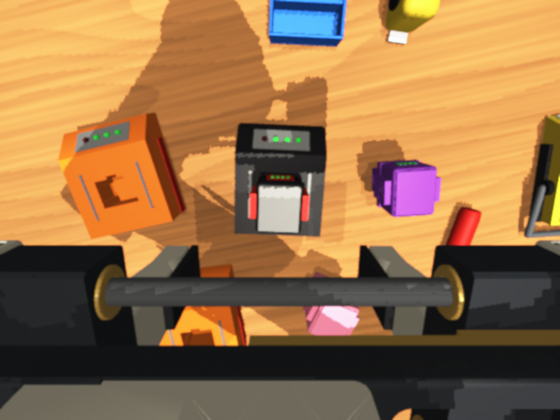

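The pack sits near (280,207): grey top at cols 258–302, tabs at 249 and 309. The charger appears square to the gripper. I'll measure its pose more exactly.

```bash
python3 - <<'E'
from h import *
b=snap('wrist');im=b['img'].astype(int)
hsv=cv2.cvtColor(b['img'],cv2.COLOR_RGB2HSV).astype(int)
sub=(slice(150,240),slice(225,335))
g=(hsv[...,1]<60)&(hsv[...,2]>120);m=np.zeros(g.shape,np.uint8);m[sub]=g[sub]
n,l,st,c=cv2.connectedComponentsWithStats(m);k=1+np.argmax(st[1:,4]);print('top',st[k],c[k])
pts=np.argwhere(l==k)[:,::-1]
W=np.array([ray(b,p,.110)[:2] for p in pts]);r=cv2.minAreaRect((W*1000).astype(np.float32));print(r)
red=((hsv[...,0]<8)|(hsv[...,0]>172))&(hsv[...,1]>150)&(hsv[...,2]>80);m[:]=0;m[sub]=red[sub]
n,l,st,c=cv2.connectedComponentsWithStats(m)
for k in range(1,n):
  if st[k,4]>30:
    p=np.argwhere(l==k)[:,::-1];print('red',st[k],c[k], ray(b,c[k],.1).round(4))
# charger top edge lines: dark outline
for row in(225,215,200,170): print(row,[int(x) for x in hsv[row,228:262:2,2]],[int(x) for x in hsv[row,300:336:2,2]])
cv2.imwrite('pics/w1c.png',cv2.resize(b['img'][110:250,210:350,::-1],None,fx=4,fy=4,interpolation=cv2.INTER_NEAREST))
E
```

```text
top [ 258  186   43   47 1890] [278.68201058 208.56137566]
((566.5506591796875, 206.01492309570312), (37.955650329589844, 43.766754150390625), 76.92964935302734)
red [249 186   8  33 200] [253.155 203.52 ] [0.5743 0.229  0.1   ]
red [300 188   9  33 191] [304.11518325 205.97905759] [0.5619 0.1826 0.1   ]
225 [136, 138, 139, 107, 64, 63, 64, 64, 65, 66, 68, 67, 69, 63, 41, 167, 204] [47, 81, 82, 82, 85, 92, 90, 85, 82, 82, 145, 231, 229, 228, 228, 228, 229, 230]
215 [135, 137, 140, 126, 68, 65, 65, 68, 68, 74, 202, 252, 253, 253, 149, 147, 205] [95, 251, 253, 253, 203, 97, 89, 86, 84, 85, 101, 222, 238, 238, 239, 240, 240, 241]
200 [232, 232, 232, 177, 72, 67, 69, 69, 70, 74, 179, 252, 253, 254, 190, 111, 203] [115, 203, 254, 253, 249, 116, 87, 90, 87, 88, 86, 141, 229, 232, 233, 233, 233, 232]
170 [237, 237, 238, 196, 88, 83, 84, 84, 85, 86, 112, 140, 93, 53, 38, 39, 38] [36, 36, 38, 37, 35, 35, 33, 36, 34, 34, 34, 32, 96, 237, 245, 245, 245, 245]
```

View pics/w1c.png

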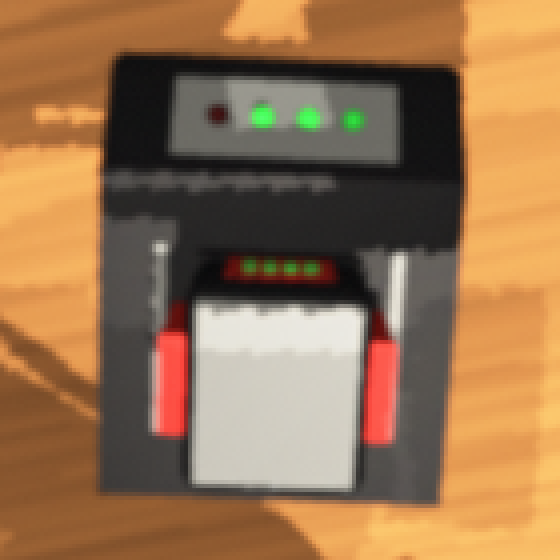

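apply_moves(commands=[[[-0.35,0.1,0],-0.035,0],[[-0.35,0.1,-3],-0.035,0],[[-0.35,0.1,-6],-0.035,0],[[-0.35,0.1,-9],-0.035,0],[[-0.35,0.1,-12],-0.035,0],[[-0.35,0.1,-14],-0.035,0],[[-0.35,0.1,-15.4],-0.035,0],[[-0.35,0.1,-16.4],-0.035,0.1],[[-0.35,0.1,-16.4],-0.035,0.2],[[-0.35,0.1,-16.4],-0.035,0.3],[[-0.35,0.1,-16.4],-0.035,0.33],[[-0.35,0.1,-16.4],-0.035,0.33],[[-0.35,0.1,-16.4],-0.035,0.33]])

```text
clock: 3.65
tool_pos: [0.5672, 0.206, 0.0807]
orientation: [-179.9, -0.1, -14.1]
force: [-0.2, 0.5, -0.6]
opening: 0.0592
gripper_force: 0.0
```

```bash
python3 - <<'E'
from h import *
o=ctrl.get_obs();print(o['tool_pos'],o['orientation'],o['force'],o['moment'],o['opening'],o['gripper_force'])
b=snap('wrist','w2.png')
E
```

```text
[0.56720011 0.20595764 0.08073354] [-1.79911240e+02 -7.49538282e-02 -1.40789119e+01] [-0.20721243  0.53244742 -0.63424291] [-0.03609686 -0.04691198  0.0145433 ] 0.059195923830585244 0.0
```

View pics/w2.png

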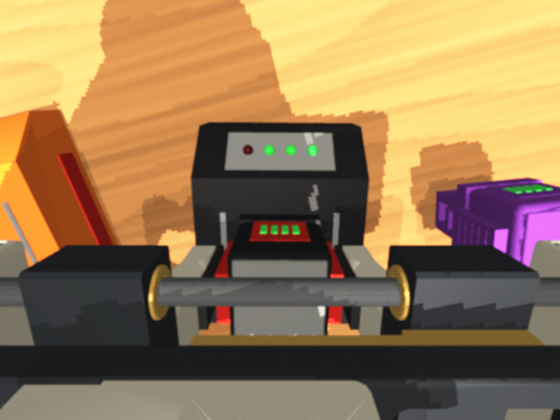

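The jaws straddle the tabs symmetrically and the yaw is aligned. I'll close gradually and watch the side force.

apply_moves(commands=[[[0,0,0],0,0.35],[[0,0,0],0,0.365],[[0,0,0],0,0.375],[[0,0,0],0,0.38],[[0,0,0],0,0.385],[[0,0,0],0,0.385]])

```text
clock: 4.2
tool_pos: [0.5668, 0.2057, 0.0799]
orientation: [-180.0, -0.0, -14.1]
force: [-0.7, 1.1, 2.8]
opening: 0.0538
gripper_force: 5.5
```

apply_moves(commands=[[[0,0,0],0,0.395],[[0,0,0],0,0.405],[[0,0,0],0,0.415],[[0,0,0],0,0.425],[[0,0,0],0,0.425]])

```text
clock: 4.62
tool_pos: [0.5668, 0.2057, 0.0799]
orientation: [-180.0, -0.0, -14.1]
force: [-0.8, 1.0, 5.3]
opening: 0.0505
gripper_force: 7.3
```

apply_moves(commands=[[[0,0,0.03],0,0.435],[[0,0,0.06],0,0.445],[[0,0,0.06],0,0.455],[[0,0,0.06],0,0.465],[[0,0,0.06],0,0.475],[[0,0,0.06],0,0.475]])

```text
clock: 5.12
tool_pos: [0.5666, 0.2056, 0.08]
orientation: [180.0, 0.0, -14.1]
force: [0.4, 2.0, 0.6]
opening: 0.0464
gripper_force: 9.9
```

apply_moves(commands=[[[0,0,0],0,0.48],[[0,0,0],0,0.485],[[0,0,0],0,0.49],[[0,0,0],0,0.5],[[0,0,0],0,0.52],[[0,0,0],0,0.52]])

```text
clock: 5.62
tool_pos: [0.5665, 0.2056, 0.0801]
orientation: [180.0, 0.0, -14.1]
force: [-0.1, 0.9, -0.3]
opening: 0.0453
gripper_force: 30.0
```

Both tabs are fully in, so I'll draw it gently up.

apply_moves(commands=[[[0,0,0.1],0,0.52],[[0,0,0.2],0,0.52],[[0,0,0.35],0,0.52],[[0,0,0.5],0,0.52],[[0,0,0.5],0,0.52]])

```text
clock: 6.03
tool_pos: [0.5667, 0.2055, 0.0854]
orientation: [180.0, -0.0, -14.1]
force: [0.3, -0.3, -3.0]
opening: 0.0453
gripper_force: 30.0
```

apply_moves(commands=[[[0,0,0.4],0,0.52],[[0,0,0.8],0,0.52],[[0,0,1.2],0,0.52],[[0,0,1.6],0,0.52],[[0,0,2.0],0,0.52],[[0,0,2.4],0,0.52],[[0,0,2.9],0,0.52],[[0,0,3.5],0,0.52],[[0,0,4.5],0,0.52],[[0,0,6],0,0.52],[[0,0,8],0,0.52],[[0,0,10],0,0.52],[[0,0,12],0,0.52],[[0,0,13.5],0,0.52],[[0,0,14],0,0.52],[[0,0,14],0,0.52]])

```text
clock: 7.37
tool_pos: [0.5673, 0.206, 0.2272]
orientation: [-179.9, -0.1, -14.1]
force: [-0.3, 0.0, -2.4]
opening: 0.0448
gripper_force: 30.0
```

```bash
python3 - <<'E'
from h import *
b=snap('top');a=snap('scene')
for n,s in(('t',b),('s',a)):
  for t,z in(('lamp_top',.074),('lamp_seat',.04),('lamp',0)):
    for r in ctrl.spot_point(s,t)[:1]: print(n,t,r['score'],np.round(r['at']),ray(s,r['at'],z).round(4))
E
```

```text
t lamp_top 0.72 [379. 239.] [ 0.5046 -0.1647  0.074 ]
t lamp_seat 0.66 [380. 240.] [ 0.5027 -0.1728  0.04  ]
t lamp 0.89 [375. 241.] [ 0.505  -0.1692  0.    ]
s lamp_top 0.91 [141. 238.] [ 0.4891 -0.1655  0.074 ]
s lamp_seat 0.57 [149. 255.] [ 0.5012 -0.165   0.04  ]
s lamp 0.88 [154. 269.] [ 0.5028 -0.164   0.    ]
```

apply_moves(commands=[[[-0.5,-1,0],0,0.52],[[-1,-3,0],0.02,0.52],[[-2,-6,0],0.04,0.52],[[-3,-9,0],0.06,0.52],[[-4,-12,0],0.08,0.52],[[-5,-15,0],0.1,0.52],[[-6,-18,0],0.1,0.52],[[-7,-21,0],0.1,0.52],[[-8,-24,0],0.1,0.52],[[-9,-27,0],0.1,0.52],[[-10,-30,0],0.1,0.52],[[-11,-33,0],0.1,0.52],[[-12,-35,0],0.1,0.52],[[-12.5,-36.5,0],0.1,0.52],[[-12.7,-37.1,0],0.1,0.52],[[-12.7,-37.1,0],0.1,0.52],[[-12.7,-37.1,0],0.1,0.52]])

```text
clock: 9.18
tool_pos: [0.4395, -0.1655, 0.2251]
orientation: [-180.0, -0.0, -8.4]
force: [-0.2, 1.0, -1.9]
opening: 0.0452
gripper_force: 30.0
```

```bash
python3 - <<'E'
from h import *
o=ctrl.get_obs();print(o['tool_pos'],o['orientation'])
b=snap('wrist','w3.png');np.save('w3.npy',b)
for t,z in(('lamp_top',.074),('lamp_seat',.04),('lamp',0),('pack_grip',.229),('pack_stem',.169)):
    for r in ctrl.spot_point(b,t)[:1]: print(t,r['score'],np.round(r['at']),ray(b,r['at'],z).round(4))
E
```

```text
[ 0.43950996 -0.16550135  0.22514739] [-1.79992806e+02 -7.98649981e-03 -8.40759934e+00]
lamp_top 0.68 [266. 139.] [ 0.4988 -0.1626  0.074 ]
lamp_seat 0.78 [268. 139.] [ 0.4974 -0.1625  0.04  ]
lamp 0.62 [272. 133.] [ 0.5015 -0.1665  0.    ]
pack_grip 0.62 [ 13. 124.] [ 0.5281 -0.0648  0.229 ]
pack_stem 0.79 [ 53. 118.] [ 0.5343 -0.0415  0.169 ]
```

View pics/w3.png

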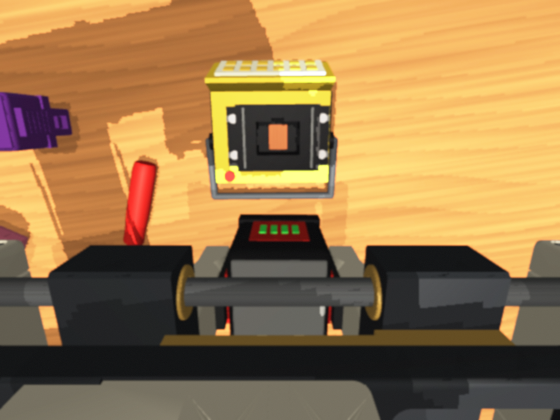

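The lamp shows at cols 208–336 and the dock at cols 228–330, rows 104–172, with its bay at (278,137). I'll zoom in to measure yaw and the bay centre.

```bash
python3 - <<'E'
import cv2
a=cv2.imread('pics/w3.png');c=a[55:205,200:345];c=cv2.convertScaleAbs(c,alpha=2.2,beta=20)
cv2.imwrite('pics/w3c.png',cv2.resize(c,None,fx=4,fy=4,interpolation=cv2.INTER_CUBIC))
E
```

```text
(no output)
```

View pics/w3c.png

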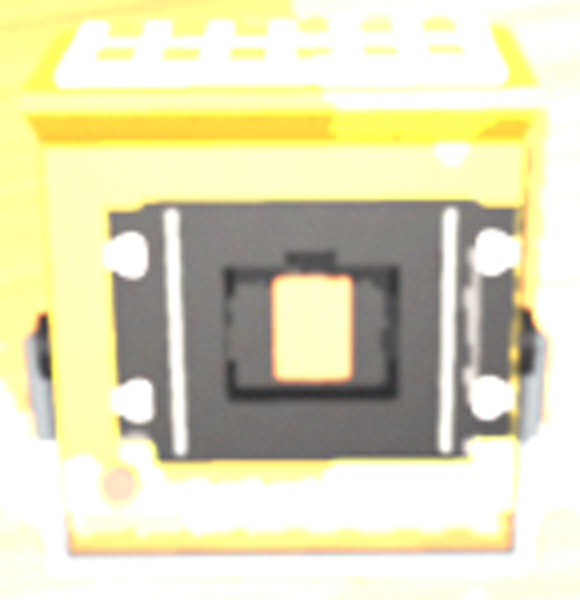

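```bash
python3 - <<'E'
from h import *
b=np.load('w3.npy',allow_pickle=True).item()
T=np.array(b['T']);print(np.degrees(np.arctan2(T[0,0],-T[1,0])), b['cx'])
f=lambda x,y,z=.074: ray(b,(200+(x-1.5)/4,55+(y-1.5)/4),z)[:2]
P=[f(*p) for p in((226,267),(398,267),(398,400),(226,400))]
P=np.array(P);print(P.round(4),P.mean(0).round(4));print('size',np.linalg.norm(P[0]-P[1]),np.linalg.norm(P[1]-P[2]))
for A,B in((P[1],P[0]),(P[2],P[3]),(f(480,204),f(160,206)),(f(440,458),f(185,458))): d=B-A;print('yaw',np.degrees(np.arctan2(-d[0],d[1])))
for A,B in((f(172,210),f(180,452)),(f(452,210),f(446,452))): d=A-B;print('yawx',np.degrees(np.arctan2(d[1],d[0])))
s=(f(172,210)+f(180,452)+f(452,210)+f(446,452))/4;print('stripe centre',s)
print('stripes width',np.linalg.norm(f(172,210)-f(452,210)),np.linalg.norm(f(180,452)-f(446,452)))
E
```

```text
-8.421791652707691 278.58006878281304
[[ 0.5155 -0.156 ]
 [ 0.5098 -0.1943]
 [ 0.4805 -0.1905]
 [ 0.4863 -0.1511]] [ 0.498 -0.173]
size 0.03866702895923868 0.029588264073302045
yaw -8.42179191698013
yaw -8.4222632370442
yaw -8.081688050085821
yaw -8.422477422763514
yawx -8.239783062215183
yawx -8.201676708765122
stripe centre [ 0.49809568 -0.17308671]
stripes width 0.062196919538623247 0.062232701828488196
```

apply_moves(commands=[[[1,-0.2,0],0,0.52],[[3,-0.4,0],0,0.52],[[5,-0.7,0],0,0.52],[[5.85,-0.75,0],0,0.52],[[5.85,-0.75,-2],0,0.52],[[5.85,-0.75,-4],0,0.52],[[5.85,-0.75,-6],0,0.52],[[5.85,-0.75,-7.5],0,0.52],[[5.85,-0.75,-8.5],0,0.52],[[5.85,-0.75,-8.5],0,0.52],[[5.85,-0.75,-8.5],0,0.52],[[5.85,-0.75,-8.5],0,0.52]])

```text
clock: 10.48
tool_pos: [0.499, -0.173, 0.1411]
orientation: [180.0, -0.1, -8.3]
force: [0.7, -0.6, -2.6]
opening: 0.0454
gripper_force: 30.0
```

```bash
python3 - <<'E'
from h import *
o=ctrl.get_obs();print(o['tool_pos'],o['orientation'],o['force'],o['moment'])
b=snap('wrist','w4.png')
E
```

```text
[ 0.49904963 -0.17299071  0.14112258] [ 1.79992835e+02 -8.26109859e-02 -8.32999529e+00] [ 0.71020874 -0.61035187 -2.64920425] [-0.07761785  0.02551182  0.00143041]
```

View pics/w4.png

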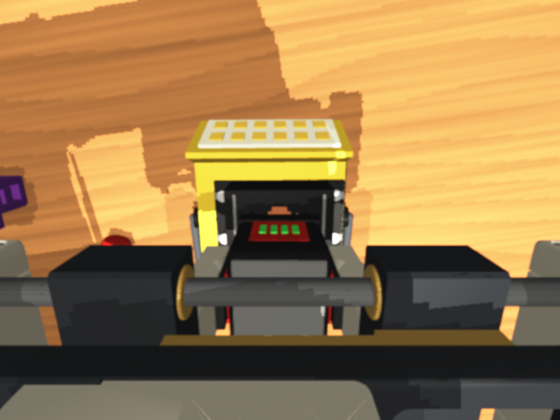

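The pack hangs centred over the dock: the stripes at cols 235 and 325 are centred on 280, the same as the gauge. I'll feel down slowly.

apply_moves(commands=[[[0,0,-0.3],0,0.52],[[0,0,-0.6],0,0.52],[[0,0,-0.8],0,0.52],[[0,0,-0.9],0,0.52],[[0,0,-1.0],0,0.52],[[0,0,-1.0],0,0.52],[[0,0,-1.0],0,0.52]])

```text
clock: 11.12
tool_pos: [0.4982, -0.1729, 0.1301]
orientation: [180.0, 0.0, -8.4]
force: [0.8, 0.2, -3.2]
opening: 0.0457
gripper_force: 30.0
```

apply_moves(commands=[[[0,0,-0.1],0,0.52],[[0,0,-0.2],0,0.52],[[0,0,-0.3],0,0.52],[[0,0,-0.3],0,0.52]])

```text
clock: 11.45
tool_pos: [0.498, -0.1729, 0.1269]
orientation: [180.0, 0.0, -8.4]
force: [0.3, 0.2, -4.2]
opening: 0.0455
gripper_force: 30.0
```

apply_moves(commands=[[[0,0,-0.1],0,0.52],[[0,0,-0.2],0,0.52],[[0,0,-0.3],0,0.52],[[0,0,-0.4],0,0.52],[[0,0,-0.5],0,0.52],[[0,0,-0.6],0,0.52],[[0,0,-0.6],0,0.52]])

```text
clock: 12.03
tool_pos: [0.498, -0.1729, 0.1209]
orientation: [180.0, 0.0, -8.4]
force: [-1.1, -0.1, -1.8]
opening: 0.0451
gripper_force: 30.0
```

apply_moves(commands=[[[0,0,-0.1],0,0.52],[[0,0,-0.2],0,0.52],[[0,0,-0.3],0,0.52],[[0,0,-0.4],0,0.52],[[0,0,-0.5],0,0.52],[[0,0,-0.6],0,0.52],[[0,0,-0.6],0,0.52]])

```text
clock: 12.62
tool_pos: [0.498, -0.1729, 0.1149]
orientation: [180.0, 0.0, -8.4]
force: [0.1, -0.9, -2.7]
opening: 0.0453
gripper_force: 30.0
```

apply_moves(commands=[[[0,0,-0.15],0,0.52],[[0,0,-0.3],0,0.52],[[0,0,-0.45],0,0.52],[[0,0,-0.6],0,0.52],[[0,0,-0.75],0,0.52],[[0,0,-0.9],0,0.52],[[0,0,-1.0],0,0.52],[[0,0,-1.0],0,0.52]])

```text
clock: 13.28
tool_pos: [0.498, -0.1729, 0.1049]
orientation: [180.0, 0.0, -8.4]
force: [0.6, 0.1, -1.9]
opening: 0.0453
gripper_force: 30.0
```

apply_moves(commands=[[[0,0,-0.1],0,0.52],[[0,0,-0.2],0,0.52],[[0,0,-0.3],0,0.52],[[0,0,-0.4],0,0.52],[[0,0,-0.5],0,0.52],[[0,0,-0.55],0,0.52],[[0,0,-0.55],0,0.52]])

```text
clock: 13.87
tool_pos: [0.4984, -0.173, 0.0999]
orientation: [180.0, -0.0, -8.3]
force: [-1.0, 0.3, 4.5]
opening: 0.0457
gripper_force: 30.0
```

apply_moves(commands=[[[0,0,-0.05],0,0.52],[[0,0,-0.1],0,0.52],[[0,0,-0.15],0,0.52],[[0,0,-0.15],0,0.52]])

```text
clock: 14.2
tool_pos: [0.4984, -0.173, 0.0982]
orientation: [180.0, -0.0, -8.3]
force: [-1.0, 0.8, 5.1]
opening: 0.0457
gripper_force: 30.0
```

apply_moves(commands=[[[0,0,-0.05],0,0.52],[[0,0,-0.1],0,0.52],[[0,0,-0.1],0,0.52]])

```text
clock: 14.45
tool_pos: [0.4984, -0.173, 0.0979]
orientation: [180.0, -0.0, -8.3]
force: [-3.8, 0.6, 11.5]
opening: 0.0452
gripper_force: 30.0
```

Shoulder is on the dock. I'll let the tabs out while holding down.

apply_moves(commands=[[[0,0,0],0,0.49],[[0,0,0],0,0.475],[[0,0,0],0,0.455],[[0,0,0],0,0.435],[[0,0,0],0,0.415],[[0,0,0],0,0.395],[[0,0,0],0,0.385],[[0,0,0],0,0.385]])

```text
clock: 15.12
tool_pos: [0.4985, -0.1731, 0.0977]
orientation: [180.0, -0.0, -8.3]
force: [-1.7, 0.3, 7.8]
opening: 0.0541
gripper_force: 5.6
```

apply_moves(commands=[[[0,0,0],0,0.37],[[0,0,0],0,0.3],[[0,0,0],0,0.2],[[0,0,0],0,0.1],[[0,0,0],0,0],[[0,0,0],0,0],[[0,0,1],0,0],[[0,0,3],0,0],[[0,0,6],0,0],[[0,0,9],0,0],[[-2,0,12],0,0],[[-4,0,14],0,0],[[-6,0,14],0,0],[[-6,0,14],0,0],[[-6,0,14],0,0]])

```text
clock: 16.37
tool_pos: [0.4376, -0.173, 0.2385]
orientation: [-180.0, -0.1, -8.4]
force: [0.0, -0.6, -0.3]
opening: 0.0876
gripper_force: 0.0
```

```bash
python3 - <<'E'
from h import *
o=ctrl.get_obs();print(o['tool_pos'],o['force'])
b=snap('wrist');a=snap('scene')
for n,s in(('w',b),('s',a)):
  for r in ctrl.spot_point(s,'pack_grip')[:4]: print(n,r['score'],np.round(r['at']),ray(s,r['at'],.1).round(4))
w=cv2.resize(b['img'][60:240,170:390],(550,450),interpolation=3);c=cv2.resize(a['img'][190:320,80:220],(242,225),interpolation=3)
w=np.hstack([w,np.vstack([c,c*0])]);cv2.imwrite('pics/w5.png',w[:,:,::-1])
E
```

```text
[ 0.43764448 -0.17296494  0.23848734] [ 0.04601028 -0.64736062 -0.29110068]
w 0.83 [ 16. 121.] [0.5443 0.0403 0.1   ]
w 0.75 [265. 137.] [ 0.5    -0.1694  0.1   ]
s 0.93 [268. 203.] [0.5883 0.0431 0.1   ]
s 0.67 [267. 155.] [0.4743 0.1369 0.1   ]
s 0.61 [139. 232.] [ 0.4988 -0.1686  0.1   ]
```

View pics/w5.png

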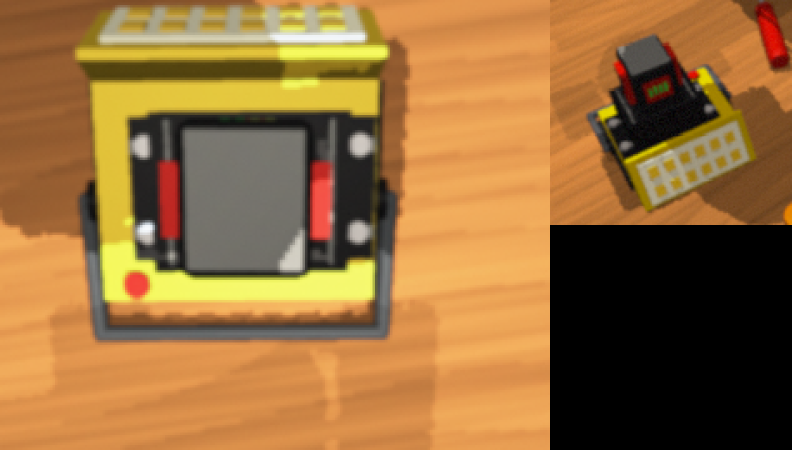

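The pack stands in the dock, gauge towards the LED side. I'll confirm the latch by feeling its top with the closed fingertips, which should touch at TCP z≈0.145 when home.

apply_moves(commands=[[[2,0,0],0,0.3],[[4,0,0],0,0.6],[[6,0,0],0,0.9],[[6,0,0],0,1],[[6,0,-2],0,1],[[6,0,-4],0,1],[[6,0,-6],0,1],[[6,0,-7.5],0,1],[[6,0,-8.2],0,1],[[6,0,-8.5],0,1],[[6,0,-8.7],0,1],[[6,0,-8.8],0,1],[[6,0,-8.9],0,1],[[6,0,-9],0,1],[[6,0,-9],0,1],[[6,0,-9],0,1]])

```text
clock: 17.9
tool_pos: [0.4983, -0.1729, 0.1476]
orientation: [-180.0, -0.0, -8.4]
force: [-0.1, 0.8, 0.5]
opening: 0.0005
gripper_force: 0.0
```

apply_moves(commands=[[[0,0,-0.05],0,1],[[0,0,-0.1],0,1],[[0,0,-0.15],0,1],[[0,0,-0.2],0,1],[[0,0,-0.2],0,1]])

```text
clock: 18.32
tool_pos: [0.4985, -0.173, 0.1455]
orientation: [180.0, -0.0, -8.3]
force: [-1.1, -0.1, 4.2]
opening: 0.0003
gripper_force: 2.5
```

apply_moves(commands=[[[0,0,0.5],0,1],[[0,0,2],0,1],[[0,0,5],0,1],[[0,0,8],0,1],[[0,0,10],0,1],[[0,0,10],0,1],[[0,0,10],0,1],[[0,0,10],0,1]])

```text
clock: 18.98
tool_pos: [0.4975, -0.1727, 0.2444]
orientation: [-180.0, 0.1, -8.4]
force: [-0.5, 0.1, -0.0]
opening: 0.0004
gripper_force: 0.0
```

```bash
python3 -c "
from plant import ctrl
print(ctrl.get_obs()['force'],ctrl.close_job())"
```

```text
the job is handed in; nothing more can be done
[-0.52029676  0.07557631 -0.03487722] None
```

The pack is out of the charger and plugged into the lamp's dock with its gauge towards the LED side; touching its top after letting go found it at the latched height, and I handed the job in at about 19 s (no verdict was returned).

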